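# Release a dishwasher tablet and trap it on the chute

## Robot

A 6-joint arm with a two-finger parallel gripper is mounted at the origin on a cart in front of the work surface, level with it; the furniture and walls round the work are solid. World frame = base frame: x ahead of the robot, y to its left, z up, the work surface at z = 0. Lengths are in mm, angles in rad, forces in N, time in s.
With the tool pointing down it reaches from about 350 to 975 mm from the base axis. Payload 7.1 kg.
Tool frame: the origin (TCP) lies midway between the tips of the shut fingers; the grasp point (between the pads) lies 19 mm behind it (ctrl.grip_point_offset is the distance from the TCP to the grasp point, in mm); z points along the fingers, y is the line along which they close (so a half turn about z gives the same grasp; the last joint's range is limited). The gripper opens to 88 mm and grips with 3 to 60 N. Pads are 20 mm wide; open, the fingers measure 115 mm over their backs; the gripper's body (75 mm by 178 mm) begins 61 mm behind the grasp point.
Start: joints at [1.162, 0.423, 1.63, -0, 1.089, -0.019], TCP at [237.47, 578.111, 222.675] pointing down, gripper open.
Joint ranges: [-3, 3], [-0.9, 2.11], [0.09, 2.58], [-1.31, 4.45], [0.11, 2.69], [-2.54, 2.54]. Speed limits (rad/s): [2.39, 2.39, 3.01, 3.14, 3.14, 3.14].

## Interface

Orientations are given as a rotation vector (axis times angle).
In Python, from workcell import get_obs, optics, close_job, spotter, ctrl gives the robot as it stands. The module is installed in compiled form; this text tells all that it offers.
- The arm moves only by the tool move_arm, never from a script. Its argument "rows" is a list of rows, each a list of 5 numbers: the shift along the tool's x, y, z in cm, then the turn about the tool's z in degrees, then the opening in per cent of the stroke, from 0 (shut) to 100 (fully open). A call has 1 to 10 rows; each row shifts and turns the commanded pose from where the row before left it, along the tool's axes as they then stand; what a row does not reach is not made up. A row lasts 1/8 s, in which the tool goes at most 62.5 mm and 10.7 degrees, less where a joint would pass 70% of its speed; a pose out of reach is approached as far as the arm can. A call with a gripper value outside its range is refused whole. The fingers move at their own pace and stop on an object; the grip force is fixed at half the most. Time passes only in rows, so rows that do not move let the fingers close. It gives the time, the measured TCP pose, the force, the opening and the grip force at its end, in the units of the state.
- get_obs(): the state, without advancing time (a new reading comes with each control period).
- optics.get_image(name): name is "scene" or "top" or "wrist"; returns the picture (384x512x3 uint8, blue, green, red); there is no depth.
- optics.calibration(name): a dict with "camera_matrix" (3x3 intrinsics, pixels), "xyz" and "orientation" of the camera in the world. Camera axes: x right, y down, z forward; pixel columns grow to the right and rows downward; lengths in mm; the calibration is good to about 2 mm. A picture is of the moment at which its call begins: read the wrist's pose just before it. calibration takes no time and is no camera call; for the wrist camera it gives the pose at the moment of the call.
- close_job(): hands the job in; it is judged then, once.
Trained networks look in the newest picture that a camera, given by its name, has taken for a name from the list of things; names that differ only in an ending like _2 or _b are one class to them, and where a whole thing is asked for, a point or a joint stands for the part that bears it (a point fixed in the world has none). Each returns a list of dicts, best first, with "conf" (0 to 1); they miss things now and then, are a little off and sometimes report something else, mostly with a low value. They report only what shows in the picture. A call takes as long as a camera call.
- spotter.find_in(camera, label): "point" ([column, row] in pixels, amid what is visible of it).
- spotter.regions_of(camera, label): "region" (384x512 bool, what is visible of it) and "point" ([column, row] in pixels, amid what is visible of it).
The state is a dict: "t": time; "qpos": joint angles; "qvel": joint speeds; "joint_torque": joint torques, N m; "ee_pos": TCP position; "orientation": TCP orientation; "ft_force": force on the tool from outside, world axes, zero at the start; "moment": the same for the moment, N m; "width": finger opening in mm; "grasp_force": force on a finger pad.
Only numpy, scipy, OpenCV 4.12 (cv2) and the standard library are available. Lean on these libraries where they do the work, as an engineer would, in place of code of your own. Each camera call takes 0.05 s, during which the arm holds its last target. There are 200 camera calls.

## Task

Press the orange button of the dishwasher-tablet dispenser down with one fingertip, so that its spring ejector pops the tablet out, and stop the tablet with the other finger while it is on the open chute, before it slides off the end. Do not pick anything up and leave the mug, the glass and the shaker alone. Finish holding: the button still pressed down, and the tablet resting still on the chute against your finger.

Things in the scene. Friction and masses are not known exactly. Their poses are not given: they have to be found in the camera images.
- dispenser: Tablet dispenser fixed to the worktop, white and grey, 230 x 110 x 112 mm. Origin on the worktop below the chute's centre line; x points up the chute to the closed end, y across it to the button's side, z up. The open chute falls 18 degrees toward -x, inner width 36 mm, rails 8 mm above its floor. Beside it a wing (x -76 to -24, y +21 to +89 mm, top at z = 35 mm) carries the button.
- chute_end (a point): Centre of the chute floor's open lower end, dispenser x = -100 mm, 14 mm above the worktop. Nothing stops a freed tablet above it: it runs down the chute at 0.5 to 1 m/s and off this end.
- gate (a point): Centre of the gate's slot in the chute floor, dispenser x = +34 mm, 57 mm above the worktop. Above it (x = +34 to +75 mm) is the bay with a clear roof 27 mm off the floor, where the tablet waits; behind the tablet a spring plunger pushes it against the gate with about 1 N and follows it for 20 mm.
- release (a joint): Orange button with the gate fixed to it; 0 = up, grows as it is pushed straight down, stop at 0.012 m. Spring: 1.5 N at the start, 5 N fully down. The gate stands 8 mm above the chute floor and lets the tablet go when the button is about 0.0085 m down; let go, the button springs up again.
- button_top (a point): Centre of the top of the orange button, 30 mm along the chute by 26 mm across. It lies at dispenser x = -50, y = +64 mm, 51 mm above the worktop when up and 39 mm when fully down.
- catch_point (a point): Centre of the chute floor straight beside the button (dispenser x = -50, y = 0, z = 30 mm), 64 mm from the button's centre. With the button fully down, a fingertip level with its top is 9 mm above the floor here, low enough to stop the tablet; two fingers spread along the dispenser's y reach button and chute together.
- tablet: Loose dishwasher tablet in slick film, 40 mm along the chute x 32 mm wide x 18 mm thick, about 50 g; white below, blue on top with a red dot. Origin at the centre of its underside, x up the chute, z off the chute floor. In the bay its origin is at dispenser x = +54 mm; it is out of the bay on the open chute when its origin is between x = +12 and -85 mm.
- mug: Loose orange mug, 81 mm across, 101 mm high, origin at the centre of its underside. Bystander.
- tumbler: Loose clear drinking glass, 81 mm across, 91 mm high, origin at the centre of its underside. Bystander.
- shaker: Loose salt shaker, 44 mm across, 90 mm high, origin at the centre of its underside. Bystander.

How it is judged (in metres and radians):
On the way:
1. the button is being pressed down by a finger while the tablet is still in its bay (value of joint release above 0.004 m and contact force between the fingers and release above 0.3 N and x of tablet in the frame of dispenser above 0.035 m).
At the end, for the whole second after the job is handed in: The button is held at least half way down (6 mm) by a finger, and the tablet lies still and flat on the open chute (its centre 12 mm above to 85 mm below the middle of the dispenser), out of its bay, resting against a finger (value of joint release above 0.006 m and contact force between the fingers and release above 0.5 N and x of tablet in the frame of dispenser between -0.085 and 0.012 m and z of tablet in the frame of dispenser above 0.01 m and contact force between the fingers and tablet above 0.008 N and linear speed of tablet below 0.02 m/s and angle between the z axis of tablet and the z axis of dispenser, either way round below 0.5 rad); the arm keeps its last pose, push and grip.
It fails at once if the tablet slid off the end of the chute or left it over the side (x of tablet in the frame of dispenser below -0.095 m or y of tablet in the frame of dispenser above 0.03 m or y of tablet in the frame of dispenser below -0.03 m).
It fails at once if the tablet was lifted off the chute (z of tablet in the frame of dispenser above 0.085 m or (x of tablet in the frame of dispenser below 0 m and z of tablet in the frame of dispenser above 0.066 m)).
It fails at once if the mug, the glass or the shaker was moved or lifted more than 15 mm (distance of any of mug, tumbler, shaker from where it was at the start of the episode above 0.015 m).
It also fails if it takes over 35 s, if anything falls off the work surface, if the arm or the gripper's body presses on something with over 40 N, if the wrist force passes 120 N, or if a joint passes its speed limit or range.

## Working session

There is one attempt and no reset: what is moved stays moved. The work goes in short steps, Python scripts to look and compute and a tool call to move; the robot and the scene stay as the last step left them, time stands still between calls to the robot, and variables do not carry over. Pictures are saved under pics/ and viewed, at most 10 in all, crops included, and the job is handed in when it is done.

Besides the shell and the picture viewer there is one more tool, called after "Request:" as a command line: name --pt "numbers of a row" for each row, then --argument value for the rest. move_arm: Moves the arm, as the interface text tells. Its arguments: {"type":"object","properties":{"rows":{"type":"array","items":{"type":"array","items":{"type":"number"}}}},"required":["rows"]}

```bash
mkdir -p pics
python3 - <<'E'
from workcell import get_obs, optics, spotter
import cv2,numpy as np
o=get_obs();print(o['t'],o['ee_pos'],o['orientation'],o['width'])
ims=[]
for c in ['scene','top','wrist']:
    im=optics.get_image(c);ims.append(im)
    k=optics.calibration(c);print(c,k)
    for l in ['button_top','tablet','dispenser','chute_end']:
        try: print(l,[(d['point'],round(d['conf'],2)) for d in spotter.find_in(c,l)[:2]])
        except Exception as e: print(l,e)
    cv2.imwrite(f'pics/{c}0.png',im)
E
```

```text
0.0 [237.24906876 577.6017465  221.90840547] [-6.08357091e-01 -3.08181745e+00  2.37021082e-03] 87.81823119511313
scene {'camera_matrix': array([[491.75484968,   0.        , 255.44893577],
       [  0.        , 491.75484968, 192.17515178],
       [  0.        ,   0.        ,   1.        ]]), 'xyz': array([ -62.52179875, -332.65284425,  685.54098376]), 'orientation': array([-2.00899842,  1.25647093, -0.57821252])}
button_top [([191.6, 232.1], 0.68)]
tablet []
dispenser [([225.3, 228.7], 0.65)]
chute_end [([226.5, 230.3], 0.88)]
top {'camera_matrix': array([[361.31389659,   0.        , 260.95757227],
       [  0.        , 361.31389659, 196.14213088],
       [  0.        ,   0.        ,   1.        ]]), 'xyz': array([364.44551003, -65.5336759 , 887.74219033]), 'orientation': array([-2.12293601,  2.11444965, -0.1787188 ])}
button_top [([224.3, 226.8], 0.47)]
tablet [([184.1, 203.4], 0.39)]
dispenser [([238.8, 215.3], 0.8)]
chute_end [([242.8, 218.0], 0.85)]
wrist {'camera_matrix': array([[332.23725371,   0.        , 256.67503953],
       [  0.        , 332.23725371, 189.53607758],
       [  0.        ,   0.        ,   1.        ]]), 'xyz': array([159.72949793, 609.34768872, 384.67191441]), 'orientation': array([2.38912092, 1.59976728, 0.24933305])}
button_top []
tablet []
dispenser []
chute_end []
```

View pics/top0.png

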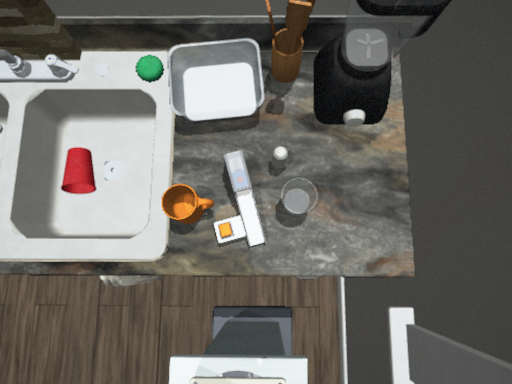

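View pics/scene0.png

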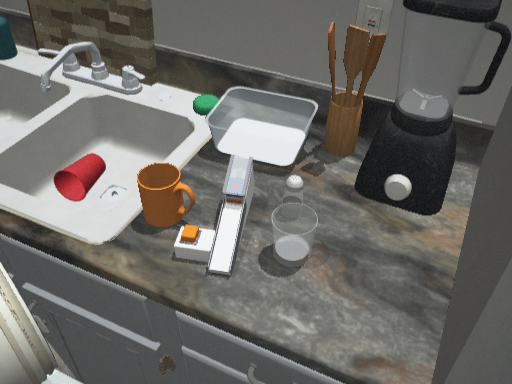

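The top view shows the chute running from about (255,242) at its low end to (236,152), with the button at (225,230). The mug at (182,203) and the glass at (298,197) stand on either side. Next I enlarge this area.

Run:
```python
import cv2,numpy as np
t=cv2.imread('pics/top0.png');s=cv2.imread('pics/scene0.png')
a=cv2.resize(t[145:255,205:275],None,fx=5,fy=5,interpolation=cv2.INTER_CUBIC)
b=cv2.resize(s[150:280,165:255],None,fx=4.2,fy=4.2,interpolation=cv2.INTER_CUBIC)
h=600;c=np.zeros((h,800,3),np.uint8);c[:a.shape[0],:a.shape[1]]=a;c[:b.shape[0],400:400+b.shape[1]]=b
cv2.imwrite('pics/crop.png',c)
for n,im,(x0,x1,y0,y1) in [('top',t,(210,245,215,250)),('scene',s,(175,205,220,260))]:
    hsv=cv2.cvtColor(im,cv2.COLOR_BGR2HSV)
    m=cv2.inRange(hsv,(5,150,215),(25,255,255));mm=np.zeros_like(m);mm[y0:y1,x0:x1]=m[y0:y1,x0:x1]
    ys,xs=np.nonzero(mm);print(n,len(xs),xs.mean(),ys.mean(),xs.min(),xs.max(),ys.min(),ys.max())
```

```text
top 126 224.88888888888889 229.31746031746033 219 231 223 236
scene 155 189.44516129032257 230.8709677419355 182 197 225 237
```

View pics/crop.png

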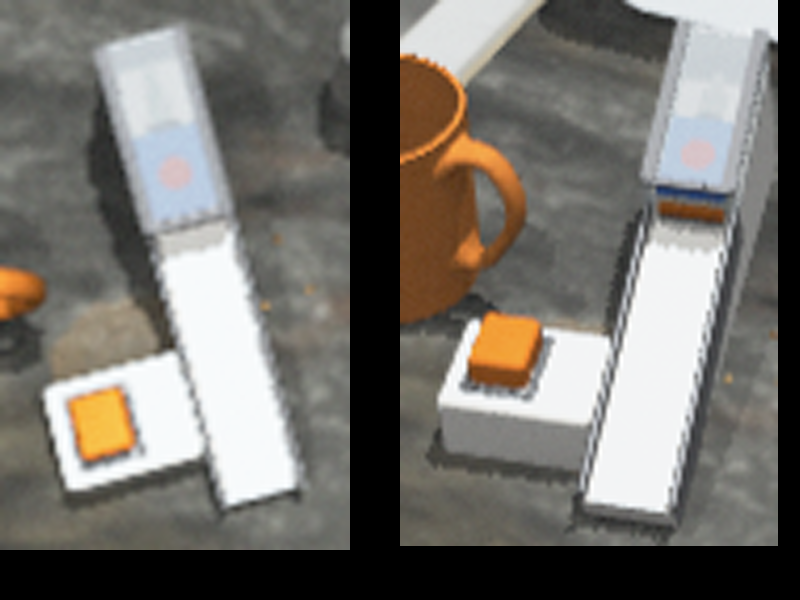

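The crop shows the features I need: the chute's low end, the red dot, the button top and the wing's outer corners, in both views. I'll fit the pose from these.

```bash
cat > fit.py <<'E'
import numpy as np
from scipy.spatial.transform import Rotation as R
from scipy.optimize import least_squares
from workcell import optics,get_obs
M=np.array([[-100,0,14],[48.4,0,80.6],[-50,64,51],[-24,89,35],[-76,89,35]],float)
P={'top':[[256.7,244.5],[239.9,179.3],[224.9,229.3],[213.8,222.8],[218.8,242.7]],
 'scene':[[219.3,271.5],[236.1,186.5],[191.1,229.6],[181.6,225.6],[174.4,246.3]]}
def proj(c,X):
    k=optics.calibration(c);p=R.from_rotvec(k['orientation']).inv().apply(X-k['xyz'])@np.array(k['camera_matrix']).T
    return p[:,:2]/p[:,2:]
def W(v,X=M): return R.from_euler('z',v[2]).apply(X)+[v[0],v[1],0]
f=lambda v:np.concatenate([(proj(c,W(v))-P[c]).ravel() for c in P])
r=least_squares(f,[350,-30,0.2],x_scale=[10,10,.1],loss='soft_l1')
if __name__=='__main__':
    v=r.x;print(v,np.degrees(v[2]));print(f(v).reshape(-1,2).round(1).tolist())
    o=get_obs();T=R.from_rotvec(o['orientation']);print('tool axes\n',T.as_matrix().round(3))
    g=W(v,np.array([[-50,32,39.]]))[0];print('goal',g)
    yd=R.from_euler('z',v[2]).apply([0,1,0]);
    a=T.inv().apply(yd);print('turn deg',np.degrees(np.arctan2(-a[0],a[1])), 'shift in tool now cm',T.inv().apply(g-o['ee_pos'])/10)
    print('qpos',o['qpos'])
E
python3 fit.py
```

```text
[ 5.05662242e+02 -1.85355156e+01  2.75217437e-01] 15.768797584533395
[[1.4, -0.5], [0.4, 0.4], [0.5, 0.4], [-0.6, -0.3], [-0.2, 1.1], [0.6, -1.0], [0.3, 0.2], [-0.7, 0.9], [0.1, -0.8], [-1.0, -0.9]]
tool axes
 [[-0.925  0.38   0.   ]
 [ 0.38   0.925 -0.   ]
 [-0.     0.    -1.   ]]
goal [448.84773747  -1.32760927  39.        ]
turn deg -38.10355427182159 shift in tool now cm [-41.57086491 -45.56255061  18.3696843 ]
qpos [ 1.16199071e+00  4.23049986e-01  1.62992870e+00 -6.83998281e-06
  1.08861231e+00 -1.89874001e-02]
```

Request:
move_arm --pt "-3.7 -4.1 0 0 57" --pt "-3.7 -4.1 0 0 57" --pt "-3.7 -4.1 0 0 57" --pt "-3.7 -4.1 0 0 57" --pt "-3.7 -4.1 0 0 57" --pt "-3.7 -4.1 0 0 57" --pt "-3.7 -4.1 0 0 57" --pt "-3.7 -4.1 0 0 57" --pt "-3.7 -4.1 0 0 57" --pt "-3.7 -4.1 0 0 57"

```text
t: 2.0
ee_pos: [424.5, 56.5, 223.1]
orientation: [0.608, 3.081, 0.001]
ft_force: [0.8, 0.2, 0.9]
width: 50.0
grasp_force: 0.0
```

Request:
move_arm --pt "-2.3 -2.3 2 0 57" --pt "-2.3 -2.3 2 0 57" --pt "0 0 1 -9 57" --pt "0 0 1 -9 57" --pt "0 0 1 -10 57" --pt "0 0 1 -10 57" --pt "0 0 0 0 57" --pt "0 0 0 0 57"

```text
t: 3.0
ee_pos: [449.2, -1.8, 143.0]
orientation: [-0.423, 3.113, -0.0]
ft_force: [0.6, -0.2, -1.3]
width: 49.9
grasp_force: 0.0
```

```bash
cat > look.py <<'E'
import sys,cv2
from fit import *
v=r.x
o=get_obs();print(o['t'],o['ee_pos'],o['ft_force'],o['width'])
T=R.from_rotvec(o['orientation']);g=W(v,np.array([[-50,32,51.]]))[0]
a=T.inv().apply(R.from_euler('z',v[2]).apply([0,1,0]))
print('turn',np.degrees(np.arctan2(-a[0],a[1])),'shift cm to button-up level',T.inv().apply(g-o['ee_pos'])/10)
c=sys.argv[1];im=optics.get_image(c)
X=W(v,np.array([[-50,64,51],[-100,0,14],[-50,0,30],[-24,89,35],[-76,89,35]]))
print(proj(c,X).round(1).tolist())
for p in proj(c,X): cv2.drawMarker(im,tuple(int(round(q)) for q in p),(0,255,0),cv2.MARKER_CROSS,8)
cv2.imwrite('pics/%s.png'%sys.argv[2],im)
E
python3 look.py wrist w1
```

```text
3.0 [449.21419109  -1.7555841  143.00306642] [ 0.5685444  -0.23715427 -1.31845428] 49.90426047455428
turn -0.29598605070866185 shift cm to button-up level [0.02733293 0.05199019 9.20029167]
[[297.7, 192.6], [220.6, 124.7], [220.9, 185.4], [323.2, 214.9], [326.7, 156.5]]
```

View pics/w1.png

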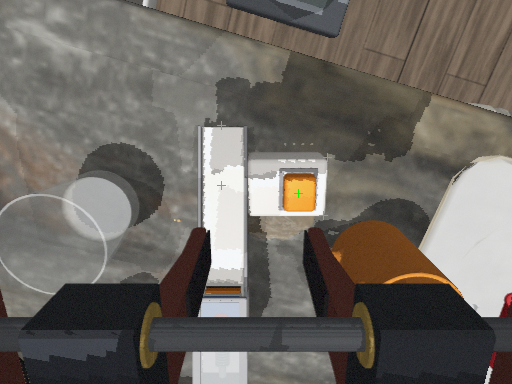

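The wrist view shows the fit is within about 2 mm. The button is at (300,192) against a predicted (298,193), and the chute centreline is at col 223 against 221. The fix is about +1.5 mm in y, then I descend.

Request:
move_arm --pt "0 0.2 2 0 57" --pt "0 0 2 0 57" --pt "0 0 2 0 57" --pt "0 0 1.5 0 57" --pt "0 0 0.8 0 57" --pt "0 0 0.2 0 57" --pt "0 0 0 0 57" --pt "0 0 0 0 57"

```text
t: 4.05
ee_pos: [448.8, 0.2, 58.1]
orientation: [-0.428, 3.111, -0.0]
ft_force: [0.5, 0.9, -0.0]
width: 50.0
grasp_force: 0.0
```

```bash
python3 look.py wrist w2; python3 look.py scene s2
python3 - <<'E'
import cv2,numpy as np
a=cv2.imread('pics/w2.png')[60:360,110:400];b=cv2.imread('pics/s2.png')[130:290,150:270]
b=cv2.resize(b,None,fx=3.5,fy=3.5);c=np.zeros((560,720,3),np.uint8);c[:300,:290]=a;c[:,300:]=b[:560,:420]
cv2.imwrite('pics/c2.png',c)
E
```

```text
4.05 [4.48805499e+02 1.61852771e-01 5.81099678e+01] [ 0.47411382  0.88480146 -0.04180568] 49.97138562183081
turn -0.10617748385735692 shift cm to button-up level [ 0.03673177 -0.14436442  0.71100557]
[[312.1, 240.1], [203.6, 140.8], [203.8, 225.2], [345.7, 266.0], [352.7, 187.3]]
4.1 [4.48800234e+02 1.45762675e-01 5.81064032e+01] [-0.30361081  0.47429972  0.14144476] 50.08326558651608
turn -0.10853847480601597 shift cm to button-up level [ 0.03582506 -0.14295853  0.71064752]
[[190.4, 230.5], [219.9, 270.5], [225.8, 243.3], [181.7, 224.8], [173.4, 245.4]]
```

View pics/c2.png

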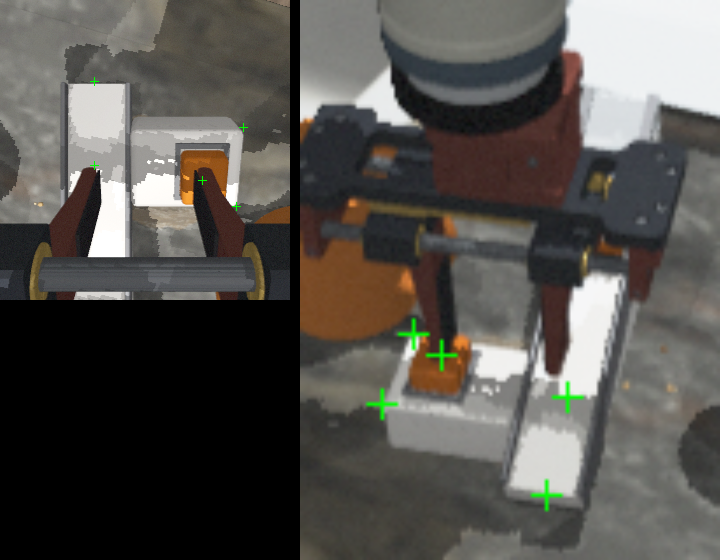

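The right finger is above the orange button (crop 203,172) and the left one is inside the chute rails (crop 90,170). I lower until contact.

Request:
move_arm --pt "0 0 0.4 0 57" --pt "0 0 0.3 0 57" --pt "0 0 0.2 0 57" --pt "0 0 0.2 0 57" --pt "0 0 0.2 0 57" --pt "0 0 0 0 57" --pt "0 0 0 0 57"

```text
t: 5.03
ee_pos: [448.5, 0.2, 44.7]
orientation: [-0.428, 3.112, -0.0]
ft_force: [-1.0, 0.1, 2.3]
width: 50.0
grasp_force: 1.3
```

Request:
move_arm --pt "0 0 0.5 0 57" --pt "0 0 0.05 0 57" --pt "0 0 0 0 57" --pt "0 0 0 0 57" --pt "0 0 0 0 57" --pt "0 0 0 0 57"

```text
t: 5.78
ee_pos: [448.5, 0.2, 39.2]
orientation: [-0.428, 3.112, 0.0]
ft_force: [-0.7, -0.1, 5.6]
width: 50.0
grasp_force: 3.2
```

```bash
python3 look.py wrist w3; python3 look.py scene s3
python3 - <<'E'
import cv2,numpy as np
a=cv2.imread('pics/w3.png')[60:360,110:400];b=cv2.imread('pics/s3.png')[130:290,150:270]
b=cv2.resize(b,None,fx=3.5,fy=3.5);c=np.zeros((560,720,3),np.uint8);c[:300,:290]=a;c[:,300:]=b[:560,:420]
cv2.imwrite('pics/c3.png',c)
E
```

```text
5.775 [4.48490130e+02 1.73793622e-01 3.91909213e+01] [-0.6702511  -0.10866315  5.64378566] 50.006479618115776
turn -0.10635647954782416 shift cm to button-up level [ 0.00601506 -0.15419157 -1.18091198]
[[317.7, 257.4], [198.3, 146.8], [198.5, 239.3], [353.8, 283.6], [362.2, 198.5]]
5.825 [4.48449162e+02 1.87142780e-01 3.91638774e+01] [-0.94355718 -0.30600412  5.79316542] 49.815253380163945
turn -0.10595503063642335 shift cm to button-up level [ 0.00251727 -0.15654593 -1.18362087]
[[190.4, 230.5], [219.9, 270.5], [225.8, 243.3], [181.7, 224.8], [173.4, 245.4]]
```

View pics/c3.png

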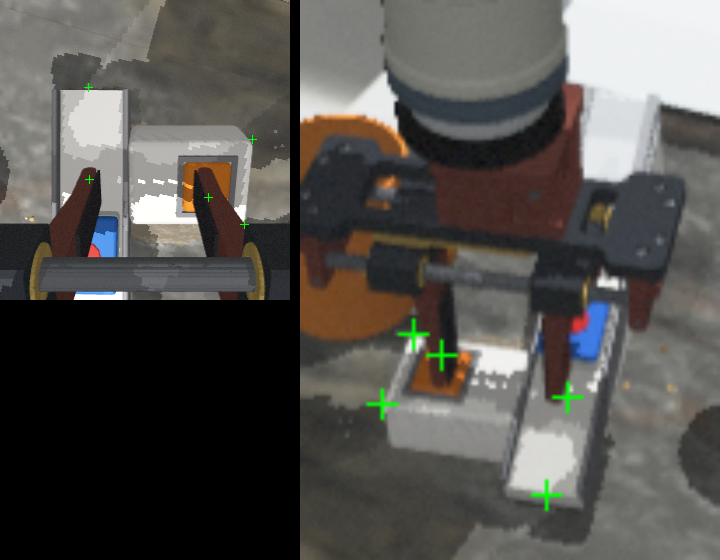

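The tablet (blue with a red dot) is out of the bay, on the chute just uphill of the left finger. I'll check that it is still and where it should be.

Run:
```python
from fit import *
import cv2
from workcell import spotter
v=r.x
def blue(): 
    im=optics.get_image('wrist');h=cv2.cvtColor(im,cv2.COLOR_BGR2HSV);m=cv2.inRange(h,(100,150,120),(125,255,255));m[:, :150]=0;m[:,260:]=0
    ys,xs=np.nonzero(m);return ys.min(),np.percentile(ys,2),xs.mean(),len(ys)
print(blue())
for fx in (-46,-42,-38,-34,-30): # x of front-top edge, tablet on floor
    z=14+(fx+5.6+100)*np.tan(np.radians(18))+17.1
    print(fx,proj('wrist',W(v,np.array([[fx,1.5,z]]))))
print(blue(),get_obs()['t'],get_obs()['ft_force'],get_obs()['ee_pos'])
```

```text
(np.int64(278), np.float64(279.0), np.float64(214.86054421768708), 882)
-46 [[195.25822136 264.16147977]]
-42 [[195.27219673 272.37361942]]
-38 [[195.28617584 280.58795643]]
-34 [[195.30015869 288.80449167]]
-30 [[195.31414529 297.02322602]]
(np.int64(278), np.float64(279.0), np.float64(214.83446712018142), 882) 5.975 [-1.12915373  0.19227284  5.50180822] [4.48475522e+02 1.85322499e-01 3.91710949e+01]
```

The tablet is still. To confirm contact, I nudge the fingers 3 mm up the chute; the tablet should follow.

Request:
move_arm --pt "-0.1 0 0 0 57" --pt "-0.1 0 0 0 57" --pt "-0.1 0 0 0 57" --pt "0 0 0 0 57" --pt "0 0 0 0 57" --pt "0 0 0 0 57" --pt "0 0 0 0 57" --pt "0 0 0 0 57"

```text
t: 6.98
ee_pos: [448.7, 0.5, 38.9]
orientation: [0.429, -3.107, -0.0]
ft_force: [-7.1, -5.6, 12.6]
width: 50.3
grasp_force: 6.1
```

Run:
```python
from fit import *
import cv2
v=r.x
def blue(c): 
    im=optics.get_image(c);h=cv2.cvtColor(im,cv2.COLOR_BGR2HSV);m=cv2.inRange(h,(100,150,120),(125,255,255))
    if c=='wrist': m[:, :150]=0;m[:,260:]=0
    else:
        m[:190]=0;m[260:]=0;m[:,:200]=0;m[:,250:]=0
    ys,xs=np.nonzero(m);return np.percentile(ys,2),np.mean(ys),np.mean(xs),len(ys)
print(blue('wrist'),proj('wrist',W(v,np.array([[-38.7,1.5,14+(-38.7+5.6+100)*np.tan(np.radians(18))+17.1]]))))
s=cv2.imread('pics/s3.png');h=cv2.cvtColor(s,cv2.COLOR_BGR2HSV);m=cv2.inRange(h,(100,150,120),(125,255,255));m[:190]=0;m[260:]=0;m[:,:200]=0;m[:,250:]=0
ys,xs=np.nonzero(m);print('before',ys.mean(),xs.mean(),len(ys));print('after',blue('scene'));print(blue('scene'))
o=get_obs();print(o['t'],o['ft_force'],o['ee_pos'],o['grasp_force'])
```

```text
(np.float64(280.0), np.float64(304.0892274211099), np.float64(214.1784548422198), 919) [[194.61854028 278.74249107]]
before 224.5050505050505 232.67676767676767 99
after (np.float64(216.0), np.float64(224.3653846153846), np.float64(232.53846153846155), 104)
(np.float64(216.0), np.float64(224.22549019607843), np.float64(232.57843137254903), 102)
7.125 [-7.08597995 -4.98866726 12.99284134] [448.75234616   0.52005357  38.92620082] 6.140217630600091
```

Request:
move_arm --pt "0 0 -0.1 0 57" --pt "0 0 -0.1 0 57" --pt "0 0 0 0 57" --pt "0 0 0 0 57" --pt "0 0 0 0 57"

```text
t: 7.75
ee_pos: [451.1, 1.0, 41.1]
orientation: [0.428, -3.112, -0.0]
ft_force: [-4.3, -0.2, 3.7]
width: 50.3
grasp_force: 2.2
```

```bash
cat > chk.py <<'E'
from fit import *
import cv2
v=r.x
def blue(c): 
    im=optics.get_image(c);cv2.imwrite('pics/last_%s.png'%c,im);h=cv2.cvtColor(im,cv2.COLOR_BGR2HSV);m=cv2.inRange(h,(100,150,120),(125,255,255))
    if c=='wrist': m[:, :150]=0;m[:,260:]=0
    else:
        m[:190]=0;m[260:]=0;m[:,:200]=0;m[:,250:]=0
    ys,xs=np.nonzero(m);return np.percentile(ys,2),np.mean(ys),np.mean(xs),len(ys)
print('wrist',blue('wrist'))
for fx in (-42,-38,-34): print(fx,proj('wrist',W(v,np.array([[fx,1.5,14+(fx+5.6+100)*np.tan(np.radians(18))+17.1]]))))
print('scene',blue('scene'))
o=get_obs();print(o['t'],o['ft_force'],o['ee_pos'],o['grasp_force'],R.from_euler('z',-v[2]).apply(o['ee_pos']-[v[0],v[1],0]))
E
python3 chk.py
```

```text
wrist (np.float64(278.0), np.float64(298.1625441696113), np.float64(215.60306242638399), 849)
-42 [[195.44710087 265.60490368]]
-38 [[195.45948168 273.77296401]]
-34 [[195.47186607 281.94339115]]
scene (np.float64(214.0), np.float64(222.69724770642202), np.float64(233.1559633027523), 109)
7.85 [-4.23216088  0.04918713  4.27835711] [451.16034997   1.00708097  41.09936426] 2.1936595207080245 [-47.13995352  33.61836003  41.09936426]
```

The tablet moved about 2 mm up the chute with the finger, so it rests against it. The button is about 10 mm down at roughly 4 N. I'm handing in.

```bash
python3 -c "
from workcell import close_job
print(close_job())"
```

```text
the job is handed in; nothing more can be done
None
```

I handed the job in with the button held about 10 mm down by one finger and the tablet lying still on the open chute against the other; no verdict came back.

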